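Tyre levers into the narrow-necked can

TASK

Put the two flat steel tyre levers away in the deep narrow-necked can, one at a time: lay each on the sloping rest, blade end down towards the foot stop, and let go of it, then take it again by its raised handle end and lower it blade first well down through the neck before letting go, rather than dropping it in from above. Leave the can upright where it stands and the other things on the bench alone.

Things in the scene. Friction and masses are not known exactly. Their poses are not given: they have to be found in the camera images.
- lever_a_center (a point): short flat steel tyre lever, 134 mm long. Handle 18 mm wide, 10 mm thick, 92 mm long with a square end; blade 14 mm wide, 6 mm thick, 42 mm long, round end. Point: mid-length, mid-width, mid-thickness (5 mm over the bench when lying). x runs along it from blade to handle end, z is its thickness (up). Balances 8 mm from the point on the handle side. 0.1 to 0.19 kg
- lever_b_center (a point): second short flat steel tyre lever, 134 mm long. Handle 18 mm wide, 10 mm thick, 92 mm long with a square end; blade 14 mm wide, 6 mm thick, 42 mm long, round end. Point: mid-length, mid-width, mid-thickness (5 mm over the bench when lying). x runs along it from blade to handle end, z is its thickness (up). Balances 8 mm from the point on the handle side. 0.1 to 0.19 kg
- jar: deep aluminium can, loose, 0.9 kg, 178 mm high, 120 mm across; shoulder from 130 to 158 mm high, above it a straight neck, 41 mm outside and about 33 mm inside. Inside floor 6 mm up, domed to 18 mm. Origin: centre of its underside, z up. A lever goes right in and leans inside, wholly below the mouth; if it hangs up on the first, a push on its end frees it
- jar_mouth (a point): centre of the can's open mouth, level with the rim (178 mm above the bench)
- rest: sloping tool rest fixed to the bench: steel base plate 150 by 90 mm carrying the bed. Origin: centre of the plate's underside; its x axis (level) points the way in which the bed rises
- rest_bed: bed of the rest, rising at 45 degrees. Origin: where the bed's surface meets the foot stop, mid-width, 42 mm above the bench. x up the slope, z square to the bed (upward), y across. A lever laid with its blade end at the stop has its centre at x = 67 mm, z = 5 mm; its handle end then sticks out 30 mm past the upper crossbar. It may stay short of the stop or slide down to it
- rest_gap (a point): mid-point between the bed's two crossbars, on the bed's surface (bed x = 79 mm). Crossbars at bed x = 54 to 60 and 98 to 104 mm, each with two cheeks 26 mm apart inside, 36 mm outside, 10 mm high. Between them it is open for fingers 34 mm below the surface. Foot stop: plate 34 mm wide, bed x = -4 to 0, up to z = 12 mm
- brake_lever: bystander: curved round aluminium brake lever with a ball end, 150 mm long, 17 mm thick, lying on the bench; not one of the levers to be put away
- mirror: bystander: chrome mirror housing, round, 104 mm across, 48 mm high, with a stub of stem
- mug: bystander: white ceramic mug of pencils, 82 mm across, 95 mm high, pencils to 150 mm
- plug_gauge: bystander: steel spark plug gauge, 85 mm long, 8 mm thick, lying flat
- spray_can: bystander: grey plastic bottle with a black cap, 64 mm across, 170 mm high
Mind the look-alikes: they are no part of the job. What is shaped like the part that bears lever_b_center but brown or yellow is not meant. What is shaped like the part that bears lever_a_center but orange is not meant.

How it is judged:
By the outcome, as a careful person would: the job done as asked, in the order asked, and still so for the second after the job is handed in, with the robot touching nothing.
It also fails if it takes over 72 s, if anything falls off the work surface, if the arm or the gripper's body presses on something with over 40 N, if the wrist force passes 120 N, or if a joint passes its speed limit or range.

ROBOT

A 6-joint arm with a two-finger parallel gripper is mounted at the origin on the work surface. World frame = base frame: x ahead of the robot, y to its left, z up, the work surface at z = 0. Lengths are in m, angles in rad, forces in N, time in s.
With the tool pointing down it reaches from about 0.35 to 0.8 m from the base axis. Payload 7.3 kg.
Tool frame: the origin (TCP) lies on the centre line of the jaws, within the pads' length; the fingertips stand 22 mm ahead of it and the grasp point (between the pads) lies 3 mm ahead of it; z points along the fingers, y is the line along which they close (so a half turn about z gives the same grasp; the last joint's range is limited). The gripper opens to 85 mm and grips with 20 to 120 N. Pads are 22 mm wide; open, the fingers measure 114 mm over their backs; the gripper's body (76 mm by 85 mm) begins 54 mm behind the grasp point. The pads swing forward as they close: fully open they stand 13 mm farther back than shut.
Start: joints at [-1.367, 0.342, 1.524, -0, 1.275, -0.146], TCP at [0.18, -0.493, 0.253] pointing down, gripper open.
Joint ranges: [-2.53, 2.53], [-0.77, 2.02], [0.04, 2.7], [-1, 4.14], [0.28, 2.66], [-3.11, 3.11]. Speed limits (rad/s): [2.57, 2.57, 3.14, 3.14, 3.14, 3.14].

INTERFACE

Orientations are given as a rotation vector (axis times angle).
In Python, from cell import get_obs, optics, job gives the robot as it stands.
- The arm moves only by the tool jog_arm, never from a script. Its argument "steps" is a list of rows, each a list of 7 numbers: the shift along the tool's x, y, z in mm, then the turn, a rotation vector about the tool's x, y, z in rad, then the gripper's target within -1 to 1 (shut at 1, half-way at 0, fully open at -1). A call has exactly 10 rows; each row is the pose to reach, as a shift and turn from the pose commanded when the call began, along the tool's axes at that moment; what a row does not reach only later rows make up. A row lasts 1/10 s, in which the tool goes at most 50 mm and 8.59 degrees, less where a joint would pass 70% of its speed; a pose out of reach is approached as far as the arm can. A call with a gripper value outside its range is refused whole. The fingers move at their own pace and stop on an object; "newtons" is the grip in N (left out, the last holds). Time passes only in rows, so rows that repeat a pose let the fingers close, or fill a call up. It gives the time, the measured TCP pose, the force, the opening and the grip force at its end, in the units of the state.
- get_obs(): the state, without advancing time (a new reading comes with each control period).
- optics.read_camera(name): name is "scene" or "side" or "wrist"; returns a dict with "pixels" (420x560x3 uint8, blue, green, red), "K" (3x3 intrinsics, pixels), "R" (3x3) and "t" (3): a world point X has camera coordinates R X + t; the wrist camera has in their place "tool_from_camera" (4x4, takes a point from camera to tool coordinates, whose origin is the TCP and whose axes are the flange's). Camera axes: x right, y down, z forward; pixel columns grow to the right and rows downward; lengths in m; the calibration is good to about 2 mm. A picture is of the moment at which its call begins: read the wrist's pose just before it. There is no depth.
- job.job_done(): hands the job in; it is judged then, once.
The state is a dict: "time_s": time; "joints": joint angles; "joint_velocities": joint speeds; "tau": joint torques, N m; "tool_pos": TCP position; "orientation": TCP orientation; "force": force on the tool from outside, world axes, zero at the start; "wrist_torque": the same for the moment, N m; "width": finger opening in m; "grasp_force": force on a finger pad.
Only numpy, scipy, OpenCV 4.12 (cv2) and the standard library are available. Lean on these libraries where they do the work, as an engineer would, in place of code of your own. Each camera call takes 0.05 s, during which the arm holds its last target. There are 200 camera calls.

## Working session

There is one attempt and no reset: what is moved stays moved. The work goes in short steps, Python scripts to look and compute and a tool call to move; the robot and the scene stay as the last step left them, time stands still between calls to the robot, and variables do not carry over. Pictures are saved under pics/ and viewed, at most 10 in all, crops included, and the job is handed in when it is done.

Besides the shell and the picture viewer there is one more tool, called after "Request:" as name([rows], argument=value, ...), one row to a line, values as JSON. jog_arm: Moves the arm, as the interface text tells. Its arguments: {"type":"object","properties":{"steps":{"type":"array","items":{"type":"array","items":{"type":"number"}}},"newtons":{"type":"number"}},"required":["steps"]}

```bash
mkdir -p pics; ls; python3 - <<'E'
from cell import get_obs, optics, job
import cv2, numpy as np
o=get_obs();print(o)
for n in ["scene","side"]:
    c=optics.read_camera(n);cv2.imwrite(f"pics/{n}0.png",c["pixels"]);print(n,c["K"],c["R"],c["t"])
E
```

```text
pics
{'time_s': 0.0, 'joints': array([-1.36699734e+00,  3.42712009e-01,  1.52500794e+00,  9.43421927e-06,
        1.27537692e+00, -1.45990219e-01]), 'joint_velocities': array([ 8.77482422e-05, -5.00262770e-04,  8.17713245e-04,  5.58198998e-04,
        4.18432499e-04, -1.01857417e-03]), 'tau': array([-7.53004260e-04, -4.33672071e+01, -2.46007544e+01, -1.16618726e-04,
        7.91349536e-03,  4.21148104e-05]), 'tool_pos': array([ 0.17987268, -0.49284537,  0.25263465]), 'orientation': array([-3.09218713e+00, -5.46384845e-01,  5.40924381e-05]), 'force': array([0.70257514, 0.24196496, 0.13241431]), 'wrist_torque': array([-0.01356097,  0.00356323,  0.0555756 ]), 'grasp_force': 0.0, 'width': 0.08527518199105852}
scene [[539.59626793   0.         283.33739917]
 [  0.         539.59626793 201.24903592]
 [  0.           0.           1.        ]] [[ 0.73639564  0.67643223 -0.0126849 ]
 [ 0.46938716 -0.52431988 -0.7104677 ]
 [-0.4872342   0.51723119 -0.70361547]] [-0.27939573 -0.18819774  2.06996744]
side [[532.87465092   0.         274.50720341]
 [  0.         532.87465092 217.81385516]
 [  0.           0.           1.        ]] [[ 0.99565132 -0.09141753 -0.01792459]
 [-0.07453805 -0.66634353 -0.74190996]
 [ 0.05587964  0.74001969 -0.67025989]] [-0.49590689  0.08771917  1.70798248]
```

View pics/scene0.png

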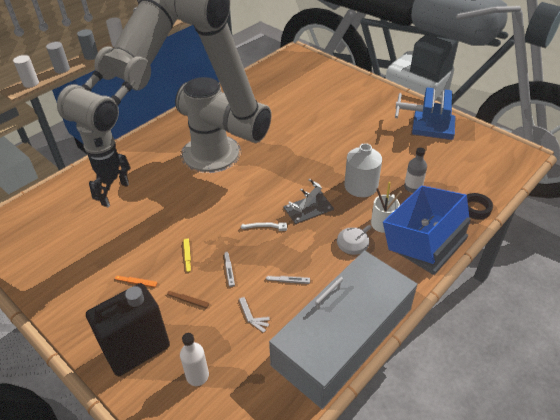

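View pics/side0.png

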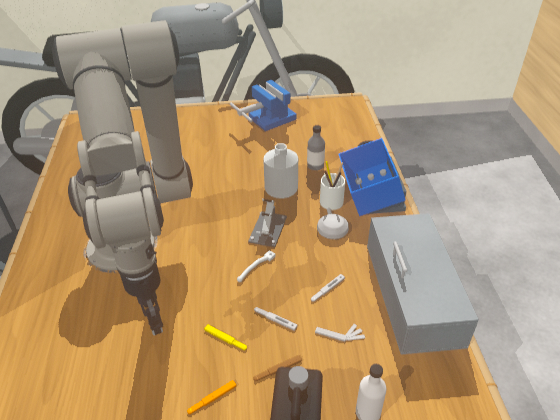

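```bash
python3 - <<'E'
import cv2, numpy as np
s=cv2.imread("pics/scene0.png");d=cv2.imread("pics/side0.png")
def c(im,x,y): return cv2.resize(im[y:y+75,x:x+100],None,fx=4,fy=4,interpolation=cv2.INTER_CUBIC)
cv2.imwrite("pics/z.png",np.vstack([np.hstack([c(s,215,240),c(d,247,267)]),np.hstack([c(s,285,140-2+10+20),c(d,230,185)])]))
E
```

```text
(no output)
```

View pics/z.png

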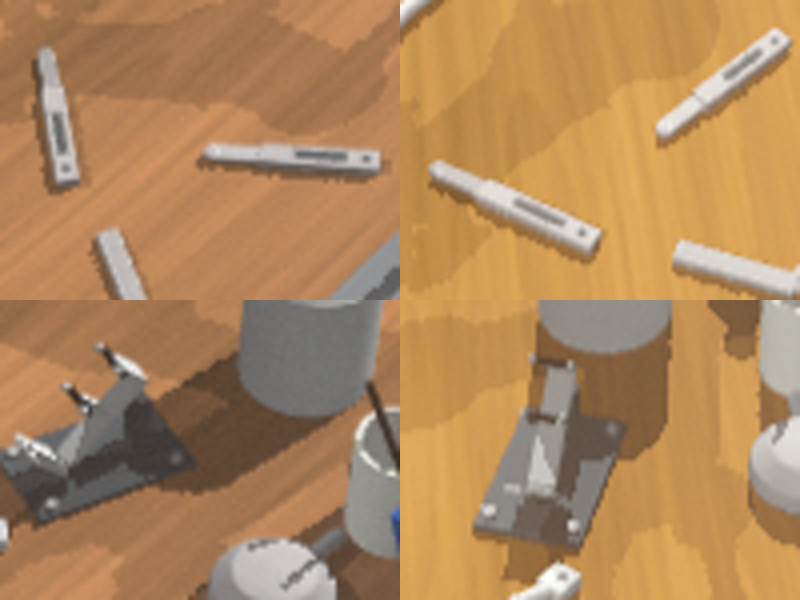

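```bash
cat > h.py <<'E'
import numpy as np
K1=np.array([[539.59626793,0,283.33739917],[0,539.59626793,201.24903592],[0,0,1]])
R1=np.array([[.73639564,.67643223,-.0126849],[.46938716,-.52431988,-.7104677],[-.4872342,.51723119,-.70361547]]);t1=np.array([-.27939573,-.18819774,2.06996744])
K2=np.array([[532.87465092,0,274.50720341],[0,532.87465092,217.81385516],[0,0,1]])
R2=np.array([[.99565132,-.09141753,-.01792459],[-.07453805,-.66634353,-.74190996],[.05587964,.74001969,-.67025989]]);t2=np.array([-.49590689,.08771917,1.70798248])
C={'c':(K1,R1,t1),'s':(K2,R2,t2)}
def plane(cam,uv,z):
    K,R,t=C[cam];d=R.T@np.linalg.solve(K,[*uv,1]);o=-R.T@t;return o+d*(z-o[2])/d[2]
def tri(a,b):
    A=[];B=[]
    for cam,uv in (('c',a),('s',b)):
        K,R,t=C[cam];d=R.T@np.linalg.solve(K,[*uv,1]);d/=np.linalg.norm(d);P=np.eye(3)-np.outer(d,d);A.append(P);B.append(P@(-R.T@t))
    return np.linalg.lstsq(np.vstack(A),np.hstack(B),rcond=None)[0]
def proj(cam,X):
    K,R,t=C[cam];p=K@(R@np.asarray(X)+t);return p[:2]/p[2]
E
python3 - <<'E'
from h import *
np.set_printoptions(precision=4,suppress=True)
for n,a,b in (('A tip',(226.2,252.5),(255,309)),('A end',(231.3,285.5),(296.2,327)),('B tip',(266.2,278.2),(312,299.5)),('B end',(310,280),(344,276.5)),('mouth',(365.5,147.5),(281,147)),):
    print(n,tri(a,b),plane('c',a,.008),plane('s',b,.008))
print(plane('c',(365.5,147.5),.178),plane('s',(281,147),.178))
for uv in ((295,223.5),(333.2,209.2)):print('c',plane('c',uv,.008))
for uv in ((248.7,243.7),(274.2,247.5),(286.2,217),(261,212)):print('s',plane('s',uv,.008))
E
```

```text
A tip [ 0.4147 -0.3056  0.0056] [ 0.4158 -0.3061  0.008 ] [ 0.4148 -0.3083  0.008 ]
A end [ 0.5223 -0.3844  0.0111] [ 0.5208 -0.3836  0.008 ] [ 0.5225 -0.3814  0.008 ]
B tip [ 0.579  -0.2932  0.0084] [ 0.5795 -0.2942  0.008 ] [ 0.5788 -0.2915  0.008 ]
B end [ 0.6846 -0.2148  0.0106] [ 0.6821 -0.2109  0.008 ] [ 0.6856 -0.2154  0.008 ]
mouth [0.5442 0.2286 0.1782] [0.4312 0.4087 0.008 ] [0.5674 0.4753 0.008 ]
[0.5442 0.2286 0.178 ] [0.5442 0.2293 0.178 ]
c [ 0.4944 -0.0679  0.008 ]
c [0.5469 0.0683 0.008 ]
s [ 0.4117 -0.0466  0.008 ]
s [ 0.4906 -0.0723  0.008 ]
s [0.5435 0.066  0.008 ]
s [0.4616 0.1006 0.008 ]
```

Request:
jog_arm([
  [321,-41,50,0,0,0.97,-1],
  [321,-41,50,0,0,0.97,-1],
  [321,-41,50,0,0,0.97,-1],
  [321,-41,50,0,0,0.97,-1],
  [321,-41,50,0,0,0.97,-1],
  [321,-41,50,0,0,0.97,-1],
  [321,-41,50,0,0,0.97,-1],
  [321,-41,50,0,0,0.97,-1],
  [321,-41,50,0,0,0.97,-1],
  [321,-41,50,0,0,0.97,-1],
])

```text
time_s: 1.1
tool_pos: [0.467, -0.3448, 0.203]
orientation: [2.992, -0.957, -0.002]
force: [-0.4, -1.3, -0.2]
width: 0.085
grasp_force: 0.0
```

```bash
cat >> h.py <<'E'
from scipy.spatial.transform import Rotation as Ro
np.set_printoptions(precision=4,suppress=True)
def snap(name,rec=True):
    import cv2,json
    from cell import get_obs,optics
    o=get_obs();c=optics.read_camera('wrist');cv2.imwrite(name,c['pixels'])
    T=np.eye(4);T[:3,:3]=Ro.from_rotvec(o['orientation']).as_matrix();T[:3,3]=o['tool_pos']
    M=np.linalg.inv(T@np.array(c['tool_from_camera']))
    np.savez(name+'.npz',K=c['K'],R=M[:3,:3],t=M[:3,3])
    if rec: log(o)
    return o,c
def log(o=None):
    import json
    from cell import get_obs
    o=o or get_obs()
    open('log.txt','a').write(json.dumps([list(map(float,o['joints'])),list(map(float,o['tool_pos'])),list(map(float,o['orientation']))])+'\n')
    print(o['time_s'],o['joints'],o['tool_pos'],o['orientation'],o['force'],o['width'],o['grasp_force'])
def load(k,name):
    d=np.load(name+'.npz');C[k]=(d['K'],d['R'],d['t'])
def Rm(q): return Ro.from_euler('ZYZYZZ',[q[0],q[1]+q[2],q[3],q[4],q[5],np.pi/2]) if 0 else Ro.from_euler('Z',q[0])*Ro.from_euler('Y',q[1]+q[2])*Ro.from_euler('Z',q[3])*Ro.from_euler('Y',q[4])*Ro.from_euler('Z',q[5]+np.pi/2)
E
python3 - <<'E'
from h import *
o,c=snap('pics/w1.png');print(c['tool_from_camera'])
print((Rm(o['joints']).inv()*Ro.from_rotvec(o['orientation'])).as_rotvec())
a=np.deg2rad(70.2);r=np.array([np.cos(a),np.sin(a),0]);Z=np.array([0,0,1])
bx=(r+Z)/2**.5;bz=(Z-r)/2**.5
for s in (1,-1):
    R=np.c_[s*bx,np.cross(-bz,s*bx),-bz]
    e=(Ro.from_euler('Z',-.15)*Ro.from_euler('Y',1.87)).inv()*Ro.from_matrix(R)
    print(s,e.as_euler('ZYZ')-[0,0,np.pi/2])
E
```

```text
1.1 [-0.7677  0.4855  1.442  -0.0005  1.2149  1.4222] [ 0.467  -0.3448  0.203 ] [ 2.9923 -0.9568 -0.0015] [-0.3741 -1.2596 -0.202 ] 0.08502406309422858 0.0
[[ 0.0013 -0.9454 -0.3258  0.083 ]
 [ 1.      0.0012  0.0005  0.    ]
 [-0.0001 -0.3258  0.9454 -0.1206]
 [ 0.      0.      0.      1.    ]]
[-0. -0.  0.]
1 [ 0.8293  1.2242 -0.0821]
-1 [ 0.8293  1.2242 -3.2237]
```

View pics/w1.png

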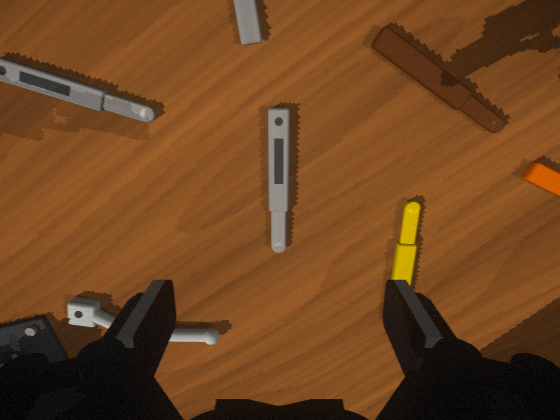

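```bash
python3 - <<'E'
from h import *
load('w','pics/w1.png')
t=plane('w',(278.5,250),.006);e=plane('w',(278.5,108),.010);print(t,e,np.linalg.norm(t-e),(t+e)/2,np.rad2deg(np.arctan2(*(e-t)[1::-1])))
t=plane('w',(153,116),.006);e=plane('w',(104,100),.008);print(t,e,np.rad2deg(np.arctan2(*(e-t)[1::-1])))
# target: grasp point at lever +10 mm, shift in tool axes
from cell import get_obs
E
```

```text
[ 0.4104 -0.3043  0.006 ] [ 0.5175 -0.3805  0.01  ] 0.1315063164424706 [ 0.464  -0.3424  0.008 ] -35.41245339495751
[ 0.5733 -0.2902  0.006 ] [ 0.6062 -0.2665  0.008 ] 35.820628973881625
```

Request:
jog_arm([
  [6,0,50,0,0,0,0],
  [6,0,100,0,0,0,0],
  [6,0,140,0,0,0,0],
  [6,0,165,0,0,0,0],
  [6,0,178,0,0,0,0],
  [6,0,178,0,0,0,0],
  [6,0,178,0,0,0,1],
  [6,0,178,0,0,0,1],
  [6,0,178,0,0,0,1],
  [6,0,178,0,0,0,1],
], newtons=60)

```text
time_s: 2.15
tool_pos: [0.4731, -0.3493, 0.0275]
orientation: [2.99, -0.958, 0.005]
force: [-2.0, -0.5, 6.9]
width: 0.0161
grasp_force: 59.1
```

```bash
python3 -c "
from h import *;log()"
```

```text
2.15 [-0.766   0.7102  1.5904 -0.0007  0.8369  1.4251] [ 0.4731 -0.3493  0.0275] [ 2.9898 -0.9576  0.0053] [-2.021  -0.4752  6.9194] 0.01606748934450857 59.124401807785034
```

Request:
jog_arm([
  [0,0,-30,0,0,0,1],
  [0,0,-70,0,0,0,1],
  [-20,-25,-110,0,0,-0.15,1],
  [-45,-55,-150,0,0,-0.3,1],
  [-70,-85,-180,0,0,-0.45,1],
  [-95,-115,-210,0,0,-0.6,1],
  [-120,-145,-230,0,0,-0.75,1],
  [-145,-175,-255,0,0,-0.9,1],
  [-170,-200,-255,0,0,-1.05,1],
  [-180,-214,-255,0,0,-1.2,1],
])

```text
time_s: 3.15
tool_pos: [0.4494, -0.0667, 0.2819]
orientation: [3.006, 0.91, 0.004]
force: [-0.4, -0.7, -2.3]
width: 0.0154
grasp_force: 59.2
```

Request:
jog_arm([
  [0,0,0,0,0,-0.15,1],
  [0,0,0,0,0,-0.3,1],
  [0,0,0,0,0,-0.45,1],
  [0,0,0,0,0,-0.6,1],
  [0,0,0,0,0,-0.644,1],
  [0,0,0,0,0,-0.644,1],
  [0,0,0,0,0,-0.644,1],
  [0,0,0,0,0,-0.644,1],
  [0,0,0,0,0,-0.644,1],
  [0,0,0,0,0,-0.644,1],
])

```text
time_s: 4.15
tool_pos: [0.4502, -0.0694, 0.2803]
orientation: [2.572, 1.804, -0.0]
force: [-0.2, -0.5, -2.8]
width: 0.0155
grasp_force: 59.2
```

```bash
python3 -c "
from h import *;snap('pics/w2.png')"
```

```text
4.15 [-0.3215  0.1917  1.6546 -0.0001  1.2952  0.026 ] [ 0.4502 -0.0694  0.2803] [ 2.5719  1.804  -0.0001] [-0.1591 -0.5153 -2.8064] 0.01554904296622355 59.18506979942322
```

View pics/w2.png

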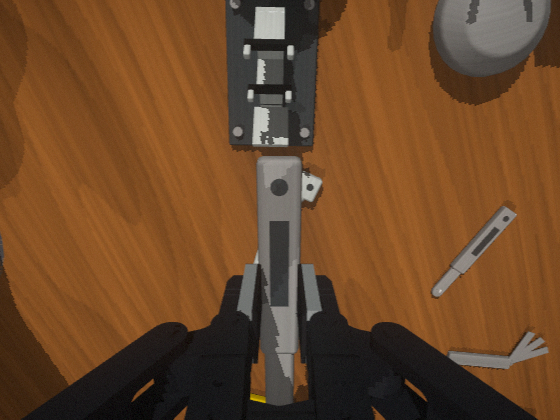

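```bash
python3 -c "
import cv2
i=cv2.imread('pics/w2.png')[0:160,215:335];cv2.imwrite('pics/w2c.png',cv2.resize(i,None,fx=3.75,fy=3.75,interpolation=cv2.INTER_CUBIC))"
```

```text
(no output)
```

View pics/w2c.png

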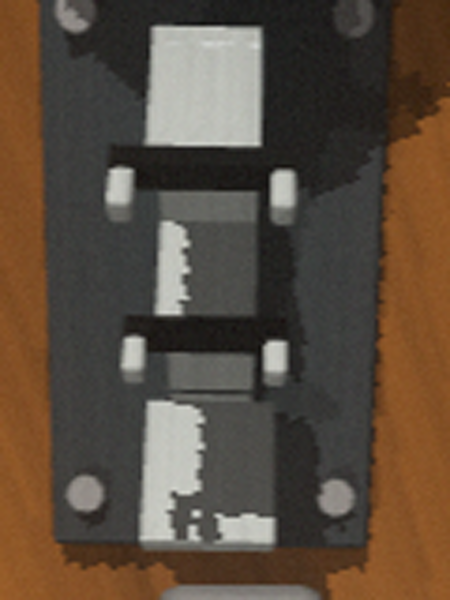

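```bash
cat > rest.py <<'E'
from h import *
from scipy.optimize import least_squares
load('w','pics/w2.png')
L=[((104,18,10),(107,208)),((104,-18,10),(295,210)),((60,18,10),(122,371)),((60,-18,10),(287,372)),((0,17,12),(140,544)),((0,-17,12),(275,544))]
def bedR(y):
    r=np.array([np.cos(y),np.sin(y),0]);Z=np.array([0,0,1]);bx=(r+Z)/2**.5;bz=(Z-r)/2**.5
    return np.c_[bx,np.cross(bz,bx),bz]
def f(p):
    return np.hstack([proj('w',np.array([p[0],p[1],.042])+bedR(p[2])@(np.array(b)/1000))-[215+i[0]/3.75,i[1]/3.75] for b,i in L])
s=least_squares(f,[.46,-.02,1.22])
if __name__=='__main__':
    print(s.x,np.rad2deg(s.x[2]));print(s.fun.reshape(-1,2))
    P,Q=np.array([*s.x[:2],.042]),bedR(s.x[2])
    for k in 'cs':
        for b in ((104,0,0),(57,0,0),(0,0,12)): print(k,b,proj(k,P+Q@(np.array(b)/1000)))
    # held lever ends in tool frame
    d=np.load('pics/w2.png.npz')
    import json
    o=json.loads(open('log.txt').read().split('\n')[-2]);Rt=Ro.from_rotvec(o[2]).as_matrix();t=np.array(o[1])
    for uv in ((279,157),(261,157),(299,157)):
        X=plane('w',uv,t[2]-.0175);print('handle end tool',Rt.T@(X-t))
E
python3 rest.py
```

```text
[ 0.4536 -0.0334  1.2129] 69.49626877526588
[[-0.6098 -0.4674]
 [ 0.4776 -0.3537]
 [-0.225   0.2094]
 [ 0.181   0.4894]
 [ 0.3219 -0.0205]
 [-0.0903  0.4056]]
c (104, 0, 0) [312.5989 181.818 ]
c (57, 0, 0) [303.5645 192.3706]
c (0, 0, 12) [290.5192 204.0029]
s (104, 0, 0) [266.942  199.6532]
s (57, 0, 0) [264.3543 214.2942]
s (0, 0, 12) [260.3552 231.9352]
handle end tool [ 0.0569 -0.0008  0.0175]
handle end tool [ 0.0568 -0.0076  0.0175]
handle end tool [0.0569 0.0068 0.0175]
```

```bash
cat >> h.py <<'E'
def bedT():
    from rest import s,bedR
    return np.array([*s.x[:2],.042]),bedR(s.x[2])
def shift(Rg,pg,o=None):
    from cell import get_obs
    o=o or get_obs();R=Ro.from_rotvec(o['orientation']).as_matrix()
    print('shift mm',(R.T@(np.asarray(pg)-o['tool_pos'])*1000).round(1),'rot',Ro.from_matrix(R.T@Rg).as_rotvec().round(4))
E
python3 - <<'E'
from h import *
P,Q=bedT()
Rg=np.c_[Q[:,0],-Q[:,1],-Q[:,2]]
for z in (87.5,27.5): p=P+Q@np.array([.080,0,z/1000]);print(p);shift(Rg,p)
# kinematic check
import json
D=[json.loads(l) for l in open('log.txt')]
E
```

```text
[ 0.4518 -0.0384  0.1604]
shift mm [ 29.7  -9.1 119.8] rot [-0.0041  0.7855  0.01  ]
[0.4666 0.0014 0.118 ]
shift mm [ 72.2  -8.7 162.3] rot [-0.0041  0.7855  0.01  ]
```

Request:
jog_arm([
  [3,-1,15,0,0.13,0,1],
  [7,-2,30,0,0.26,0,1],
  [12,-4,50,0,0.39,0,1],
  [18,-6,75,0,0.52,0,1],
  [24,-8,100,0,0.65,0.01,1],
  [30,-9,120,-0.004,0.7855,0.01,1],
  [30,-9,120,-0.004,0.7855,0.01,1],
  [30,-9,120,-0.004,0.7855,0.01,1],
  [30,-9,120,-0.004,0.7855,0.01,1],
  [30,-9,120,-0.004,0.7855,0.01,1],
])

```text
time_s: 5.2
tool_pos: [0.4527, -0.0381, 0.1619]
orientation: [-2.102, -1.464, -0.871]
force: [-0.4, -0.1, -2.1]
width: 0.0153
grasp_force: 59.3
```

```bash
python3 - <<'E'
from h import *
log()
P,Q=bedT()
Rg=np.c_[Q[:,0],-Q[:,1],-Q[:,2]]
shift(Rg,P+Q@np.array([.080,0,.0275]))
E
```

```text
5.2 [-0.7174  0.4422  1.9598  0.7855  1.205  -0.8339] [ 0.4527 -0.0381  0.1619] [-2.1025 -1.4641 -0.8705] [-0.4224 -0.085  -2.1269] 0.01528464204375239 59.25836741924286
shift mm [-1.2 -0.9 60.6] rot [0.0014 0.003  0.0042]
```

Request:
jog_arm([
  [-1,-1,15,0,0,0,1],
  [-1,-1,30,0,0,0,1],
  [-1,-1,40,0,0,0,1],
  [-1,-1,46,0,0,0,1],
  [-1,-1,50,0,0,0,1],
  [-1,-1,54,0,0,0,1],
  [-1,-1,57,0,0,0,1],
  [-1,-1,59,0,0,0,1],
  [-1,-1,60,0,0,0,1],
  [-1,-1,60,0,0,0,1],
])

```text
time_s: 6.2
tool_pos: [0.4657, 0.0012, 0.1171]
orientation: [-2.101, -1.458, -0.87]
force: [0.9, -0.7, -1.7]
width: 0.0153
grasp_force: 59.3
```

```bash
python3 - <<'E'
from h import *
snap('pics/w3.png')
P,Q=bedT()
Rg=np.c_[Q[:,0],-Q[:,1],-Q[:,2]]
shift(Rg,P+Q@np.array([.080,0,.0275]))
import cv2
from cell import optics
a=cv2.imread('pics/w3.png')[:,80:480]
i=optics.read_camera('side')['pixels'][170:270,215:315]; j=optics.read_camera('scene')['pixels'][150:250,260:360]
f=lambda x:cv2.resize(x,(210,210),interpolation=cv2.INTER_CUBIC)
cv2.imwrite('pics/v3.png',np.hstack([a,np.vstack([f(i),f(j)])]))
E
```

```text
6.2 [-0.629   0.5227  2.0117  0.8834  1.0787 -0.8972] [0.4657 0.0012 0.1171] [-2.1013 -1.458  -0.8703] [ 0.8786 -0.6679 -1.6538] 0.01534555964212352 59.25592839717865
shift mm [ 1.   0.9 -0.2] rot [-0.0002 -0.      0.0001]
```

View pics/v3.png

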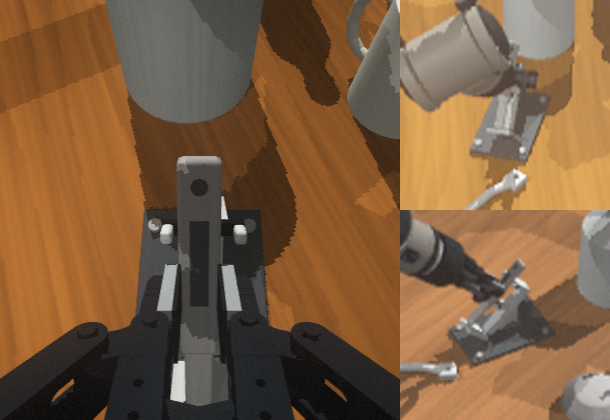

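Request:
jog_arm([
  [0,1,1,0,0,0,1],
  [0,1,2,0,0,0,1],
  [0,1,2,0,0,0,1],
  [0,1,2,0,0,0,0],
  [0,1,2,0,0,0,0],
  [0,1,2,0,0,0,0],
  [0,1,2,0,0,0,0],
  [0,1,-15,0,0,0,0],
  [0,1,-45,0,0,0,0],
  [0,1,-80,0,0,0,0],
])

```text
time_s: 7.35
tool_pos: [0.4461, -0.0518, 0.1739]
orientation: [-2.099, -1.457, -0.868]
force: [0.9, -0.7, -0.0]
width: 0.0427
grasp_force: 0.0
```

```bash
python3 - <<'E'
from h import *
snap('pics/w4.png')
import cv2
from cell import optics
a=cv2.imread('pics/w4.png')[:,80:480]
i=optics.read_camera('side')['pixels'][170:270,215:315]; j=optics.read_camera('scene')['pixels'][150:250,260:360]
f=lambda x:cv2.resize(x,(210,210),interpolation=cv2.INTER_CUBIC)
cv2.imwrite('pics/v4.png',np.hstack([a,np.vstack([f(i),f(j)])]))
E
```

```text
7.35 [-0.7512  0.4259  1.9416  0.7576  1.2515 -0.8213] [ 0.4461 -0.0518  0.1739] [-2.0993 -1.4574 -0.8684] [ 0.9009 -0.6592 -0.0499] 0.04265199184457938 0.0
```

View pics/v4.png

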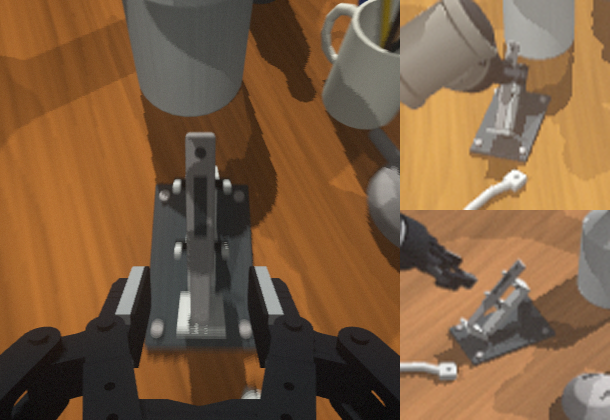

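```bash
cat > kin.py <<'E'
from h import *
import json
from scipy.optimize import least_squares
lo=np.array([-2.53,-.77,.04,-1,.28,-3.11]);hi=np.array([2.53,2.02,2.7,4.14,2.66,3.11])
Y=lambda a:Ro.from_euler('Y',a).as_matrix();Zr=lambda a:Ro.from_euler('Z',a).as_matrix()
D=[json.loads(l) for l in open('log.txt')]+[[[-1.36699734,.342712009,1.52500794,0,1.27537692,-.145990219],[.17987268,-.49284537,.25263465],[-3.09218713,-.546384845,0]]]
def basis(q):
    A=Zr(q[0]);B=A@Y(q[1]);Cc=A@Y(q[1]+q[2])
    return np.c_[A,B[:,[0,2]],Cc[:,[0,2]],Rm(q).as_matrix()[:,2]]
M=np.vstack([basis(d[0]) for d in D]+[1e-4*np.eye(8)]);b=np.hstack([np.r_[d[1]] for d in D]+[1e-4*np.array([0,-.077,.4,0,.5,0,.4,.2])])
x=np.linalg.lstsq(M,b,rcond=None)[0]
def fk(q): return basis(q)@x,Rm(q)
def ik(R,p,q0=(-.2,.4,1.9,.5,1.2,-.5)):
    best=None
    for q00 in (q0,(.3,.6,1.7,0,1.2,0),(0,.8,1.2,-.5,1.5,1),(0,.8,1.2,1,.8,-1.5)):
        f=lambda q:np.r_[(fk(q)[0]-p)*10,(Ro.from_matrix(R).inv()*fk(q)[1]).as_rotvec()]
        s=least_squares(f,np.clip(q00,lo+.01,hi-.01),bounds=(lo,hi))
        if best is None or s.cost<best.cost-1e-9:best=s
    return best.x,best.cost
if __name__=='__main__':
    print(x,np.abs((M@x-b)[:-8]).max())
    P,Q=bedT();load('w','pics/w4.png')
    K,R,t=C['w'];
    for uv in ((280,133),(280,335)):
        d=R.T@np.linalg.solve(K,[*uv,1]);c=-R.T@t;n=Q[:,2]
        k=((P+n*.01-c)@n)/(d@n);print('bed',Q.T@(c+k*d-P))
    J=np.array([.544,.229,.178])
    for th in (0,15,30,45):
        a=np.deg2rad(90-th);Rg=np.c_[Q[:,0],-Q[:,1],-Q[:,2]]@Y(-a)
        g=P+Q@np.array([.120,0,.005]);p=g-Rg[:,2]*.018
        print(th,Rg[:,2],'grasp',*ik(Rg,p),*ik(Rg,p-Rg[:,2]*.08))
        for az in (0,23,45,70,90):
            c=np.deg2rad(az);r=np.array([np.cos(c),np.sin(c),0]);zz=np.array([0,0,1.])
            t=np.deg2rad(th);tz=r*np.sin(t)-zz*np.cos(t);tx=r*np.cos(t)+zz*np.sin(t);Rj=np.c_[tx,np.cross(tz,tx),tz]
            print('   jar',az,*[ik(Rj,J+[0,0,h]-Rj[:,2]*.018) for h in (.03,.14)])
E
python3 kin.py
```

```text
[0.     0.0764 0.2229 0.     0.5062 0.0465 0.3796 0.2915] 1.9407815312066923e-06
bed [0.1347 0.0013 0.01  ]
bed [-0.0077  0.0012  0.01  ]
0 [-0.2477 -0.6623 -0.7071] grasp [ 0.292   0.7009  1.4974 -0.5996  1.5019  0.8684] 1.6096922475188517e-29 [ 0.3619  0.6969  1.3185 -0.5649  1.6877  0.8182] 4.44991544773114e-27
   jar 0 (array([0.2686, 0.483 , 1.3795, 0.    , 1.2791, 1.8394]), np.float64(1.4556979706535595e-27)) (array([0.2686, 0.4216, 1.1776, 0.    , 1.5424, 1.8394]), np.float64(3.468765937447256e-24))
   jar 23 (array([0.2686, 0.483 , 1.3795, 0.    , 1.2791, 1.438 ]), np.float64(2.0557376226389355e-30)) (array([0.2686, 0.4216, 1.1776, 0.    , 1.5424, 1.438 ]), np.float64(7.02552280693242e-27))
   jar 45 (array([ 0.2686,  0.483 ,  1.3795, -0.    ,  1.2791,  1.054 ]), np.float64(2.8430577839044376e-30)) (array([0.2686, 0.4216, 1.1776, 0.    , 1.5424, 1.054 ]), np.float64(7.891729058720026e-29))
   jar 70 (array([0.2686, 0.483 , 1.3795, 0.    , 1.2791, 0.6177]), np.float64(6.226434853534589e-20)) (array([0.2686, 0.4216, 1.1776, 0.    , 1.5424, 0.6177]), np.float64(3.286406857102379
[... 3076 characters left out ...]
637, 1.9088, 0.3726, 0.4209, 1.0771]), np.float64(5.3113171064615295e-25))
   jar 45 (array([-0.0055,  0.2662,  2.0213,  1.181 ,  0.5746, -0.1656]), np.float64(2.3016679396002775e-20)) (array([-0.0055,  0.1117,  1.8544,  0.8286,  0.7507,  0.277 ]), np.float64(2.515776370437734e-25))
   jar 70 (array([-0.1136,  0.3816,  1.8358,  0.9762,  0.9792, -0.3626]), np.float64(3.508659172684666e-30)) (array([-0.1136,  0.2482,  1.6812,  0.8498,  1.1565, -0.1025]), np.float64(2.6813031649212313e-27))
   jar 90 (array([-0.1222,  0.4976,  1.6325,  0.8275,  1.2638, -0.4896]), np.float64(2.083856199826989e-31)) (array([-0.1222,  0.3833,  1.4844,  0.7857,  1.4461, -0.2959]), np.float64(3.070271911321049e-26))
```

```bash
cat > plan.py <<'E'
from kin import *
P,Q=bedT();TH=30;y=.0012
Rlay=np.c_[Q[:,0],-Q[:,1],-Q[:,2]];Rg=Rlay@Y(-np.deg2rad(90-TH))
g=P+Q@np.array([.120,y,.005]);G=g-Rg[:,2]*.018;PRE=G-Rg[:,2]*.08
r=np.array([Q[0,0],Q[1,0],0]);r/=np.linalg.norm(r);zz=np.array([0,0,1.])
t=np.deg2rad(TH);tz=r*np.sin(t)-zz*np.cos(t);tx=r*np.cos(t)+zz*np.sin(t);Rj=np.c_[tx,np.cross(tz,tx),tz]
E
python3 - <<'E'
from plan import *
from cell import get_obs
o=get_obs();print(PRE,G)
shift(Ro.from_rotvec(o['orientation']).as_matrix(),o['tool_pos']+[0,0,.10]);shift(Rg,PRE);shift(Rg,G)
E
```

```text
[0.4899 0.0669 0.225 ] [0.4826 0.0476 0.1478]
shift mm [ 70.6   0.3 -70.8] rot [0. 0. 0.]
shift mm [126.   -2.3  54.2] rot [ 0.0033 -1.0461 -0.0007]
shift mm [56.8 -2.5 94.3] rot [ 0.0033 -1.0461 -0.0007]
```

Request:
jog_arm([
  [25,0,-25,0,0,0,0],
  [55,0,-55,0,-0.13,0,0],
  [75,0,-70,0,-0.27,0,0],
  [85,-1,-55,0,-0.41,0,0],
  [95,-1,-35,0,-0.55,0,0],
  [105,-2,-10,0,-0.69,0,0],
  [115,-2,15,0,-0.83,0,0],
  [122,-2,35,0,-0.96,0,0],
  [126,-2,54,0.003,-1.046,-0.001,0],
  [126,-2,54,0.003,-1.046,-0.001,0],
])

```text
time_s: 8.5
tool_pos: [0.4886, 0.0722, 0.2209]
orientation: [2.439, 1.711, -0.331]
force: [0.2, 0.7, 0.3]
width: 0.0426
grasp_force: 0.0
```

```bash
python3 - <<'E'
from plan import *
shift(Rg,G);snap('pics/w5.png',rec=False)
load('w','pics/w5.png')
for b in ((134,9.+1.2,10),(134,-9+1.2,10),(104,9+1.2,10)): print(b,proj('w',P+Q@(np.array(b)/1000)))
E
```

```text
shift mm [-5.3  3.5 77.1] rot [-0.0062  0.0018  0.0115]
(134, 10.2, 10) [270.9962 235.1465]
(134, -7.8, 10) [301.2007 235.5946]
(104, 10.2, 10) [271.9186 240.3016]
```

View pics/w5.png

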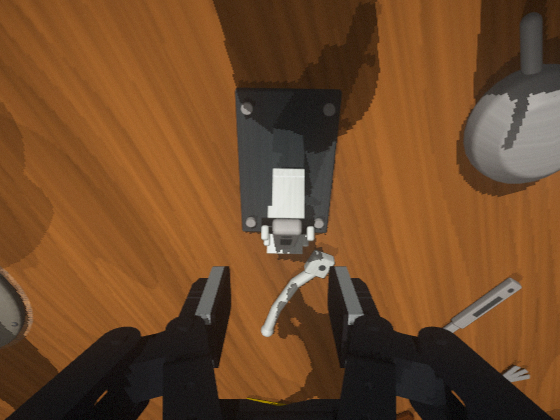

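Request:
jog_arm([
  [-5,3,0,-0.006,0,0.011,0],
  [-5,3,20,-0.006,0,0.011,0],
  [-5,3,40,-0.006,0,0.011,0],
  [-5,3,58,-0.006,0,0.011,0],
  [-5,3,70,-0.006,0,0.011,0],
  [-5,3,77,-0.006,0,0.011,0],
  [-5,3,77,-0.006,0,0.011,0],
  [-5,3,77,-0.006,0,0.011,0],
  [-5,3,77,-0.006,0,0.011,0],
  [-5,3,77,-0.006,0,0.011,0],
])

```text
time_s: 9.55
tool_pos: [0.4838, 0.0438, 0.1521]
orientation: [2.449, 1.684, -0.314]
force: [-0.0, -0.1, -0.8]
width: 0.0426
grasp_force: 0.0
```

```bash
python3 - <<'E'
from plan import *
shift(Rg,G);log()
E
```

```text
shift mm [ 4.1 -2.5  3.4] rot [ 0.0051 -0.0018 -0.0087]
9.55 [ 0.0744  0.4529  1.6888 -0.2648  1.1202  0.5705] [0.4838 0.0438 0.1521] [ 2.4488  1.6842 -0.3139] [-0.0492 -0.1485 -0.8038] 0.04263104117050911 0.0
```

Request:
jog_arm([
  [4,-2.5,3.4,0.005,0,-0.009,0],
  [4,-2.5,3.4,0.005,0,-0.009,0],
  [4,-2.5,3.4,0.005,0,-0.009,0],
  [4,-2.5,3.4,0.005,0,-0.009,0],
  [4,-2.5,3.4,0.005,0,-0.009,1],
  [4,-2.5,3.4,0.005,0,-0.009,1],
  [4,-2.5,3.4,0.005,0,-0.009,1],
  [4,-2.5,3.4,0.005,0,-0.009,1],
  [4,-2.5,3.4,0.005,0,-0.009,1],
  [4,-2.5,3.4,0.005,0,-0.009,1],
], newtons=100)

```text
time_s: 10.55
tool_pos: [0.4825, 0.0475, 0.1475]
orientation: [2.445, 1.697, -0.32]
force: [0.0, 0.4, 4.6]
width: 0.0151
grasp_force: 98.1
```

```bash
python3 - <<'E'
from plan import *
from cell import get_obs
shift(Rg,G);log()
o=get_obs();R=Ro.from_rotvec(o['orientation']).as_matrix()
c=R.T@(P+Q@np.array([.067,y,.005])-o['tool_pos']);print('lever ctr in tool',c*1000,'axis',R.T@Q[:,0])
E
```

```text
shift mm [ 0.1  0.1 -0.3] rot [-0.0001 -0.0015  0.0005]
10.55 [ 0.0805  0.4603  1.6914 -0.2623  1.1164  0.5685] [0.4825 0.0475 0.1475] [ 2.4452  1.6971 -0.3203] [0.0396 0.4229 4.5898] 0.015137824328190636 98.07671427726746
lever ctr in tool [-26.5392   0.0589  63.6033] axis [ 0.5013  0.0002 -0.8653]
```

```bash
cat >> plan.py <<'E'
CT=np.array([-.0265,0,.0636]);J=np.array([.544,.229,.178])
def tcp(h,J=J): return J+[0,0,h+.067]-Rj@CT
E
python3 - <<'E'
from plan import *
from cell import get_obs
o=get_obs();R=Ro.from_rotvec(o['orientation']).as_matrix()
shift(R,o['tool_pos']+.045*Q[:,2]);shift(R,o['tool_pos']+.045*Q[:,2]+[0,0,.13])
shift(Rj,tcp(.05));print(tcp(.05),ik(Rj,tcp(.05)),ik(Rj,tcp(-.1)))
E
```

```text
shift mm [-38.9  -0.  -22.6] rot [0. 0. 0.]
shift mm [ -72.4   -0.1 -148.2] rot [0. 0. 0.]
shift mm [ 121.    -6.  -255.5] rot [-0.0003  0.7839  0.0005]
[0.5409 0.2207 0.3633] (array([0.0159, 0.2426, 1.4668, 0.5098, 1.2656, 0.2588]), np.float64(6.73666900508662e-19)) (array([0.0159, 0.373 , 1.7163, 0.613 , 0.9425, 0.0332]), np.float64(1.4706940315725361e-27))
```

Request:
jog_arm([
  [-15,0,-9,0,0,0,1],
  [-30,0,-17,0,0,0,1],
  [-42,0,-40,0,0,0,1],
  [-55,0,-85,0,0,0,1],
  [-67,0,-130,0,0.13,0,1],
  [-80,0,-175,0,0.27,0,1],
  [-86,0,-200,0,0.41,0,1],
  [-86,0,-200,0,0.55,0,1],
  [-86,0,-200,0,0.69,0,1],
  [-86,0,-200,0,0.784,0,1],
])

```text
time_s: 11.55
tool_pos: [0.4706, 0.0165, 0.363]
orientation: [-2.282, -1.58, -0.617]
force: [-0.8, -0.6, -2.5]
width: 0.015
grasp_force: 98.0
```

Request:
jog_arm([
  [0,0,0,0,0,0,1],
  [0,0,0,0,0,0,1],
  [0,0,0,0,0,0,1],
  [0,0,0,0,0,0,1],
  [0,0,0,0,0,0,1],
  [0,0,0,0,0,0,1],
  [0,0,0,0,0,0,1],
  [0,0,0,0,0,0,1],
  [0,0,0,0,0,0,1],
  [0,0,0,0,0,0,1],
])

```text
time_s: 12.55
tool_pos: [0.4714, 0.0177, 0.3626]
orientation: [-2.283, -1.584, -0.61]
force: [0.4, -0.6, -1.6]
width: 0.0149
grasp_force: 98.2
```

```bash
python3 - <<'E'
from plan import *
log();shift(Rj,tcp(.05))
E
```

```text
12.55 [-0.451   0.1271  1.6135  0.5236  1.4712 -0.1651] [0.4714 0.0177 0.3626] [-2.2829 -1.5836 -0.6105] [ 0.4144 -0.5962 -1.5863] 0.014923363475150098 98.2046127319336
shift mm [186.1  -6.  106.5] rot [-0.0011  0.0003 -0.0003]
```

Request:
jog_arm([
  [37,-1,21,0,0,0,1],
  [74,-2,42,0,0,0,1],
  [112,-4,64,0,0,0,1],
  [149,-5,85,0,0,0,1],
  [175,-6,100,0,0,0,1],
  [186,-6,106.5,0,0,0,1],
  [186,-6,106.5,0,0,0,1],
  [186,-6,106.5,0,0,0,1],
  [186,-6,106.5,0,0,0,1],
  [186,-6,106.5,0,0,0,1],
])

```text
time_s: 13.55
tool_pos: [0.5409, 0.2194, 0.3634]
orientation: [-2.285, -1.582, -0.611]
force: [0.2, 0.5, -1.0]
width: 0.0149
grasp_force: 98.2
```

```bash
python3 - <<'E'
from plan import *
from cell import optics
import cv2
snap('pics/w6.png');shift(Rj,tcp(.05))
f=lambda x:cv2.resize(x,(400,300),interpolation=cv2.INTER_CUBIC)
i=optics.read_camera('side')['pixels'];j=optics.read_camera('scene')['pixels'];cv2.imwrite('pics/s6.png',i);cv2.imwrite('pics/c6.png',j)
a=cv2.imread('pics/w6.png')
cv2.imwrite('pics/v6.png',np.vstack([np.hstack([f(i[100:160,241:321]),f(j[100:160,325:405])]),np.hstack([f(a),f(a[170:290,200:360])])]))
for k in 'sc': print(k,proj(k,J),proj(k,J+[0,0,.05]))
load('w','pics/w6.png');print(proj('w',J))
E
```

```text
13.55 [0.0134 0.2422 1.4669 0.5098 1.2673 0.2585] [0.5409 0.2194 0.3634] [-2.2845 -1.582  -0.6109] [ 0.2423  0.5483 -0.9666] 0.014906345418821312 98.15213084220886
shift mm [ 0.8 -0.4  0.7] rot [-0.0001  0.0002 -0.0015]
s [280.9433 147.0588] [280.7941 134.4445]
c [365.5166 147.4178] [366.9625 135.4706]
[279.8569 281.8386]
```

View pics/v6.png

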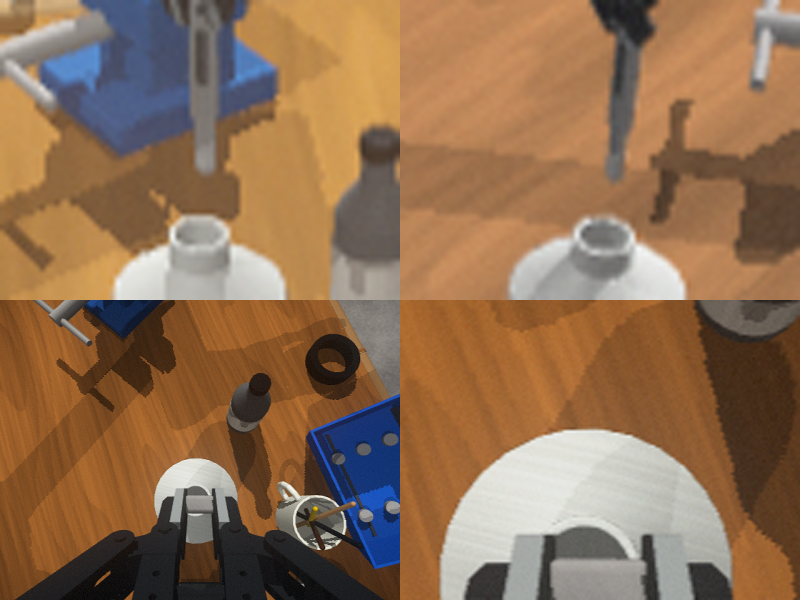

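Request:
jog_arm([
  [1,-2,0,0,0,0,1],
  [1,-2,0,0,0,0,1],
  [-6,-2,13,0,0,0,1],
  [-14,-2,26,0,0,0,1],
  [-19,-2,35,0,0,0,1],
  [-24,-2,43,0,0,0,1],
  [-29,-2,52,0,0,0,1],
  [-34,-2,61,0,0,0,1],
  [-39,-2,69,0,0,0,1],
  [-39,-2,69,0,0,0,1],
])

```text
time_s: 14.7
tool_pos: [0.5385, 0.222, 0.2824]
orientation: [-2.283, -1.582, -0.607]
force: [-0.1, -0.3, -2.7]
width: 0.0151
grasp_force: 98.1
```

```bash
sed -i 's/J=np.array(\[.544,.229,.178\])$/J=np.array([.5425,.2295,.178])/' plan.py; python3 - <<'E'
from plan import *
log();shift(Rj,tcp(-.1))
E
```

```text
14.7 [0.0184 0.2973 1.6175 0.5521 1.0906 0.1504] [0.5385 0.222  0.2824] [-2.2828 -1.5825 -0.607 ] [-0.1061 -0.3032 -2.691 ] 0.01506522748980348 98.14921259880066
shift mm [-34.8   1.3  59.7] rot [-0.0033  0.0013 -0.0015]
```

Request:
jog_arm([
  [-6,0,10,0,0,0,1],
  [-12,0,20,0,0,0,1],
  [-17,0,30,0,0,0,1],
  [-23,0,40,0,0,0,1],
  [-28,0,49,0,0,0,1],
  [-32,0,55,0,0,0,1],
  [-34,0,59,0,0,0,1],
  [-34,0,59,0,0,0,1],
  [-34,0,59,0,0,0,1],
  [-34,0,59,0,0,0,1],
])

```text
time_s: 15.7
tool_pos: [0.5393, 0.2222, 0.2165]
orientation: [-2.283, -1.584, -0.612]
force: [0.2, -0.3, -1.1]
width: 0.0149
grasp_force: 98.2
```

Request:
jog_arm([
  [0,0,0,0,0,0,0],
  [0,0,0,0,0,0,0],
  [0,0,0,0,0,0,0],
  [0,0,0,0,0,0,0],
  [0,0,0,0,0,0,0],
  [5,0,-9,0,0,0,0],
  [15,0,-26,0,0,0,0],
  [30,0,-52,0,0,0,0],
  [50,0,-87,0,0,0,0],
  [60,0,-110,0,0,0,0],
])

```text
time_s: 16.7
tool_pos: [0.5385, 0.2194, 0.3452]
orientation: [-2.283, -1.585, -0.616]
force: [0.3, -0.1, -0.9]
width: 0.0428
grasp_force: 0.0
```

```bash
python3 - <<'E'
from plan import *
from cell import optics
import cv2
log()
# change near the can's mouth: compare with the pre-insertion pictures
for k,n,f in (('s','side','pics/side0.png'),('c','scene','pics/scene0.png')):
    i=optics.read_camera(n)['pixels'];b=cv2.imread(f);cv2.imwrite(f'pics/{k}7.png',i)
    u,v=proj(k,J).astype(int);d=np.abs(i.astype(int)-b).max(2)[v-24:v+8,u-9:u+10]>45
    print(k,u,v);print('\n'.join(''.join('#' if x else '.' for x in r) for r in d))
E
```

```text
16.7 [0.0131 0.2465 1.5117 0.5193 1.2221 0.229 ] [0.5385 0.2194 0.3452] [-2.2829 -1.5853 -0.6158] [ 0.2657 -0.1334 -0.8713] 0.04277350080313329 0.0
s 280 147
...................
...................
...................
...................
...................
...................
...................
...................
...................
...................
...................
...................
...................
...................
...................
...................
...................
...................
...................
...................
...................
...................
...................
...................
...................
...................
...................
...................
...................
...................
...................
...................
c 365 147
...................
...................
...................
...................
...................
...................
...................
...................
...................
...................
...................
...................
...................
...................
...................
...................
...................
...................
...................
...................
...................
...................
...................
...................
...................
...................
...................
...................
...................
...................
#.#................
#####..............
```

```bash
cat >> plan.py <<'E'
def down(az):
    a=np.deg2rad(az);X=np.array([np.cos(a),np.sin(a),0]);return np.c_[X,np.cross([0,0,-1],X),[0,0,-1]]
E
python3 - <<'E'
from plan import *
load('w','pics/w2.png');a=plane('w',(437,294),.006);b=plane('w',(510,210),.01);print(a,b,(a+b)/2,np.rad2deg(np.arctan2(*(b-a)[1::-1])))
shift(down(36.5),[.628,-.25,.30]);shift(down(36.5),[.628,-.25,.20]);print(ik(down(36.5),[.628,-.25,.2]))
E
```

```text
[ 0.5776 -0.2905  0.006 ] [ 0.6768 -0.2075  0.01  ] [ 0.6272 -0.249   0.008 ] 39.91643894457301
shift mm [-377.3  247.  -163.8] rot [-0.1451 -0.5141  0.5643]
shift mm [-427.6  246.3  -77.3] rot [-0.1451 -0.5141  0.5643]
(array([-0.4921,  0.664 ,  1.1319,  0.    ,  1.3457,  0.4416]), np.float64(2.4503121845767794e-17))
```

Request:
jog_arm([
  [-30,20,-13,-0.01,-0.05,0.05,-1],
  [-70,45,-30,-0.03,-0.1,0.11,-1],
  [-110,72,-48,-0.05,-0.17,0.18,-1],
  [-150,98,-65,-0.065,-0.23,0.25,-1],
  [-190,124,-82,-0.08,-0.29,0.32,-1],
  [-230,150,-100,-0.1,-0.35,0.385,-1],
  [-270,177,-117,-0.115,-0.41,0.45,-1],
  [-310,203,-135,-0.13,-0.46,0.51,-1],
  [-350,229,-152,-0.145,-0.514,0.564,-1],
  [-377,247,-164,-0.145,-0.514,0.564,-1],
])

```text
time_s: 17.8
tool_pos: [0.6268, -0.2513, 0.2932]
orientation: [-2.981, -0.982, 0.017]
force: [0.6, 0.4, 0.0]
width: 0.0855
grasp_force: 0.0
```

Request:
jog_arm([
  [0,0,30,0,0,0,-1],
  [0,0,60,0,0,0,-1],
  [0,0,90,0,0,0,-1],
  [0,0,100,0,0,0,-1],
  [0,0,100,0,0,0,-1],
  [0,0,100,0,0,0,-1],
  [0,0,100,0,0,0,-1],
  [0,0,100,0,0,0,-1],
  [0,0,100,0,0,0,-1],
  [0,0,100,0,0,0,-1],
])

```text
time_s: 18.8
tool_pos: [0.6258, -0.2499, 0.1951]
orientation: [-2.981, -0.984, 0.012]
force: [0.1, 0.6, 0.4]
width: 0.0854
grasp_force: 0.0
```

```bash
cat > det.py <<'E'
from plan import *
import cv2
def det(name,thr=60):
    load('w',name);im=cv2.imread(name);h=cv2.cvtColor(im,cv2.COLOR_BGR2HSV)
    m=((h[...,1]<thr)&(h[...,2]>70)).astype(np.uint8);m[290:]=0
    m=cv2.morphologyEx(m,cv2.MORPH_CLOSE,np.ones((9,9)));m=cv2.morphologyEx(m,cv2.MORPH_OPEN,np.ones((5,5)))
    for c in cv2.findContours(m,cv2.RETR_EXTERNAL,cv2.CHAIN_APPROX_NONE)[0]:
        if cv2.contourArea(c)>300: yield c,cv2.minAreaRect(c)
if __name__=='__main__':
    import sys
    name=sys.argv[1];o,_=snap(name);R=Ro.from_rotvec(o['orientation']).as_matrix()
    for c,r in det(name):
        bp=cv2.boxPoints(r);e=sorted([(np.linalg.norm(bp[i]-bp[(i+1)%4]),i) for i in range(4)])
        m=[(bp[i]+bp[(i+1)%4])/2 for _,i in e[:2]]
        X=[plane('w',u,.008) for u in m];print(r,[(R.T@(q-o['tool_pos'])*1000).round(1) for q in X],np.linalg.norm(X[0]-X[1]).round(4))
E
python3 det.py pics/w8.png
```

```text
18.8 [-0.4917  0.6674  1.1391 -0.0045  1.3418  0.4425] [ 0.6258 -0.2499  0.1951] [-2.9815 -0.9841  0.0123] [0.0796 0.6176 0.4024] 0.08538981380867407 0.0
((436.60247802734375, 256.89971923828125), (45.035133361816406, 97.06031799316406), 38.50065231323242) [array([-32.6, 167.4, 186.6]), array([-111.6,  122.6,  187.4])] 0.0908
((51.07021713256836, 248.63763427734375), (84.47222137451172, 30.73080062866211), 77.00537872314453) [array([-107.5, -212.2,  188.8]), array([ -23. , -212.6,  188.2])] 0.0845
((280.5, 176.0), (148.0, 21.0), 90.0) [array([ 67.9,   0.3, 186.7]), array([-64.1,   0.6, 187.6])] 0.1319
((528.0, 29.5), (59.0, 62.0), 90.0) [array([121. , 210.7, 185.4]), array([121. , 163.9, 185.6])] 0.0467
```

Request:
jog_arm([
  [12,0,50,0,0,0,0],
  [12,0,100,0,0,0,0],
  [12,0,140,0,0,0,0],
  [12,0,158,0,0,0,0],
  [12,0,168,0,0,0,0],
  [12,0,168,0,0,0,0],
  [12,0,168,0,0,0,1],
  [12,0,168,0,0,0,1],
  [12,0,168,0,0,0,1],
  [12,0,168,0,0,0,1],
], newtons=60)

```text
time_s: 19.85
tool_pos: [0.635, -0.2434, 0.0288]
orientation: [2.983, 0.984, -0.009]
force: [-0.4, 0.3, 6.4]
width: 0.0149
grasp_force: 58.8
```

```bash
python3 - <<'E'
from plan import *
log();shift(down(69.5),[.45,-.069,.28])
E
```

```text
19.85 [-0.4768  0.8441  1.2798 -0.005   1.0214  0.4591] [ 0.635  -0.2434  0.0288] [ 2.9829  0.9845 -0.0088] [-0.435   0.2799  6.38  ] 0.014911182137025546 58.836709856987
shift mm [ -46.2 -250.6 -250.6] rot [-0.0029  0.0049 -0.5754]
```

Request:
jog_arm([
  [0,0,-30,0,0,0,1],
  [0,0,-70,0,0,0,1],
  [-4,-25,-110,0,0,-0.1,1],
  [-10,-60,-145,0,0,-0.2,1],
  [-18,-100,-170,0,0,-0.3,1],
  [-26,-140,-195,0,0,-0.4,1],
  [-34,-180,-220,0,0,-0.5,1],
  [-41,-220,-245,-0.003,0.005,-0.575,1],
  [-46,-250,-250,-0.003,0.005,-0.575,1],
  [-46,-250,-250,-0.003,0.005,-0.575,1],
])

```text
time_s: 20.85
tool_pos: [0.4481, -0.067, 0.2801]
orientation: [-2.578, -1.792, -0.0]
force: [1.2, -0.2, -0.9]
width: 0.0152
grasp_force: 59.0
```

Request:
jog_arm([
  [0,0,0,0,0,0,1],
  [0,0,0,0,0,0,1],
  [0,0,0,0,0,0,1],
  [0,0,0,0,0,0,1],
  [0,0,0,0,0,0,1],
  [0,0,0,0,0,0,1],
  [0,0,0,0,0,0,1],
  [0,0,0,0,0,0,1],
  [0,0,0,0,0,0,1],
  [0,0,0,0,0,0,1],
])

```text
time_s: 21.85
tool_pos: [0.4502, -0.0692, 0.2781]
orientation: [-2.579, -1.788, 0.003]
force: [0.3, 1.2, -0.4]
width: 0.0148
grasp_force: 59.0
```

```bash
python3 - <<'E'
from plan import *
o,_=snap('pics/w9.png');load('w','pics/w9.png')
shift(Rlay,P+Q@np.array([.080,y,.0865]))
import cv2
R=Ro.from_rotvec(o['orientation']).as_matrix()
im=cv2.imread('pics/w9.png');a=cv2.imread('pics/w2.png')
# compare held lever with first one (same in-hand pose?)
for i in (a,im): g=cv2.cvtColor(i,cv2.COLOR_BGR2HSV);m=(g[...,1]<60)&(g[...,2]>70);print([ (np.where(m[v,240:320])[0]+240)[[0,-1]] for v in (170,200,240)],[ (np.where(m[152:,u])[0]+152)[0] for u in (270,279,290)])
E
```

```text
21.85 [-0.3214  0.1954  1.6563  0.0007  1.2937  0.0365] [ 0.4502 -0.0692  0.2781] [-2.5788 -1.7883  0.0027] [ 0.3114  1.1881 -0.4334] 0.014844257135358042 58.98388087749481
shift mm [ 30.1 -10.1 118.4] rot [-0.0035  0.7849 -0.0018]
[array([257, 301]), array([258, 313]), array([258, 299])] [np.int64(156), np.int64(156), np.int64(156)]
[array([257, 300]), array([258, 315]), array([259, 299])] [np.int64(155), np.int64(155), np.int64(155)]
```

Request:
jog_arm([
  [3,-1,15,0,0.13,0,1],
  [7,-2,30,0,0.26,0,1],
  [12,-4,50,0,0.39,0,1],
  [18,-6,75,0,0.52,0,1],
  [24,-8,100,0,0.65,0,1],
  [30,-9,118,-0.003,0.785,-0.002,1],
  [30,-9,118,-0.003,0.785,-0.002,1],
  [30,-9,118,-0.003,0.785,-0.002,1],
  [30,-9,118,-0.003,0.785,-0.002,1],
  [30,-9,118,-0.003,0.785,-0.002,1],
])

```text
time_s: 22.9
tool_pos: [0.4526, -0.0377, 0.1616]
orientation: [-2.102, -1.464, -0.87]
force: [-0.1, -0.2, -1.1]
width: 0.0151
grasp_force: 59.1
```

```bash
python3 - <<'E'
from plan import *
shift(Rlay,P+Q@np.array([.080,0,.0265]))
E
```

```text
shift mm [-1.3 -0.6 61.2] rot [0.001  0.0028 0.0038]
```

Request:
jog_arm([
  [0,0,15,0,0,0,1],
  [0,0,30,0,0,0,1],
  [0,0,40,0,0,0,1],
  [0,0,46,0,0,0,1],
  [0,0,50,0,0,0,1],
  [0,0,54,0,0,0,1],
  [0,0,57,0,0,0,1],
  [0,0,59,0,0,0,1],
  [0,0,60,0,0,0,1],
  [0,0,60,0,0,0,1],
])

```text
time_s: 23.9
tool_pos: [0.4667, 0.0012, 0.1184]
orientation: [-2.101, -1.459, -0.871]
force: [-7.9, -7.3, 9.7]
width: 0.0149
grasp_force: 61.0
```

```bash
python3 - <<'E'
from plan import *
log();shift(Rlay,P+Q@np.array([.080,0,.0265]))
E
```

```text
23.9 [-0.6278  0.5209  2.0088  0.8827  1.0809 -0.8936] [0.4667 0.0012 0.1184] [-2.1011 -1.4588 -0.8711] [-7.9211 -7.2763  9.6995] 0.014913438131269448 61.03852450847626
shift mm [-0.2 -0.1  1.4] rot [ 0.0002 -0.0001  0.0009]
```

Request:
jog_arm([
  [0,0,0,0,0,0,0],
  [0,0,0,0,0,0,0],
  [0,0,0,0,0,0,0],
  [0,0,0,0,0,0,0],
  [0,0,0,0,0,0,0],
  [0,0,-17,0,0,0,0],
  [0,0,-47,0,0,0,0],
  [0,0,-82,0,0,0,0],
  [0,0,-82,0,0,0,0],
  [0,0,-82,0,0,0,0],
])

```text
time_s: 24.9
tool_pos: [0.4466, -0.0525, 0.1756]
orientation: [-2.102, -1.458, -0.871]
force: [0.3, -0.1, -0.7]
width: 0.0427
grasp_force: 0.0
```

```bash
python3 - <<'E'
from plan import *
import cv2
from cell import optics
o,_=snap('pics/w10.png');load('w','pics/w10.png');K,R,t=C['w']
def bed(uv,zb=.01):
    d=R.T@np.linalg.solve(K,[*uv,1]);c=-R.T@t;n=Q[:,2];k=((P+n*zb-c)@n)/(d@n);return Q.T@(c+k*d-P)*1000
g=cv2.cvtColor(cv2.imread('pics/w10.png'),cv2.COLOR_BGR2HSV);g4=cv2.cvtColor(cv2.imread('pics/w4.png'),cv2.COLOR_BGR2HSV)
for h in (g4,g):
    m=(h[...,1]<60)&(h[...,2]>70);print([(np.where(m[v,240:320])[0]+240)[[0,-1]] for v in (145,160,170)],[(np.where(m[120:,u])[0]+120)[0] for u in (272,280,288)])
m=(g[...,1]<60)&(g[...,2]>70)
top=(np.where(m[120:,280])[0]+120)[0];print('end',bed((280,top)))
for v in (top+10,top+25):
    x=(np.where(m[v,255:305])[0]+255);print(v,x[0],x[-1],bed(((x[0]+x[-1])/2,v)))
shift(Rg,PRE,o);shift(Rg,G,o)
E
```

```text
24.9 [-0.7522  0.4222  1.9407  0.7583  1.2523 -0.8194] [ 0.4466 -0.0525  0.1756] [-2.1024 -1.4576 -0.8711] [ 0.3327 -0.1092 -0.7233] 0.04266542133240572 0.0
[array([265, 292]), array([266, 294]), array([266, 297])] [np.int64(132), np.int64(132), np.int64(132)]
[array([264, 291]), array([264, 290]), array([265, 295])] [np.int64(133), np.int64(133), np.int64(133)]
end [135.3109   0.2837  10.    ]
143 264 291 [129.4118   1.7712  10.    ]
158 264 292 [120.3654   1.4814  10.    ]
shift mm [124.8  -1.3  54.9] rot [ 0.0006 -1.0471 -0.0006]
shift mm [55.5 -1.4 94.9] rot [ 0.0006 -1.0471 -0.0006]
```

Request:
jog_arm([
  [25,0,-25,0,0,0,0],
  [55,0,-55,0,-0.13,0,0],
  [75,0,-70,0,-0.27,0,0],
  [85,-1,-55,0,-0.41,0,0],
  [95,-1,-35,0,-0.55,0,0],
  [105,-1,-10,0,-0.69,0,0],
  [115,-1,15,0,-0.83,0,0],
  [121,-1,35,0,-0.96,0,0],
  [125,-1,55,0,-1.047,0,0],
  [125,-1,55,0,-1.047,0,0],
])

```text
time_s: 25.95
tool_pos: [0.4891, 0.0717, 0.2213]
orientation: [2.439, 1.708, -0.331]
force: [0.4, -0.4, 0.7]
width: 0.0427
grasp_force: 0.0
```

Request:
jog_arm([
  [0,0,0,0,0,0,0],
  [0,0,0,0,0,0,0],
  [0,0,0,0,0,0,0],
  [0,0,20,0,0,0,0],
  [0,0,40,0,0,0,0],
  [0,0,55,0,0,0,0],
  [0,0,60,0,0,0,0],
  [0,0,60,0,0,0,0],
  [0,0,60,0,0,0,0],
  [0,0,60,0,0,0,0],
])

```text
time_s: 26.95
tool_pos: [0.4852, 0.0527, 0.1681]
orientation: [2.445, 1.696, -0.319]
force: [-0.0, 0.2, 0.3]
width: 0.0425
grasp_force: 0.0
```

```bash
python3 - <<'E'
from plan import *
shift(Rg,G);log()
E
```

```text
shift mm [-0.3 -0.6 21.1] rot [ 0.0013 -0.0012 -0.0002]
26.95 [ 0.0907  0.4398  1.6581 -0.2555  1.1696  0.5637] [0.4852 0.0527 0.1681] [ 2.4447  1.6957 -0.3192] [-0.0032  0.1644  0.3394] 0.04251240159837483 0.0
```

Request:
jog_arm([
  [0,-0.5,8,0,0,0,0],
  [0,-0.5,15,0,0,0,0],
  [0,-0.5,20.5,0,0,0,0],
  [0,-0.5,20.5,0,0,0,0],
  [0,-0.5,20.5,0,0,0,0],
  [0,-0.5,20.5,0,0,0,1],
  [0,-0.5,20.5,0,0,0,1],
  [0,-0.5,20.5,0,0,0,1],
  [0,-0.5,20.5,0,0,0,1],
  [0,-0.5,20.5,0,0,0,1],
], newtons=100)

```text
time_s: 27.95
tool_pos: [0.4827, 0.048, 0.1479]
orientation: [2.444, 1.696, -0.32]
force: [-0.5, 1.2, 5.8]
width: 0.0147
grasp_force: 98.1
```

```bash
python3 - <<'E'
from plan import *
log();shift(Rg,G)
E
```

```text
27.95 [ 0.0822  0.4601  1.6907 -0.2632  1.1172  0.5705] [0.4827 0.048  0.1479] [ 2.4443  1.6963 -0.3201] [-0.4963  1.2094  5.7939] 0.01470665063395706 98.13069105148315
shift mm [-0.4  0.1  0.3] rot [ 0.0009 -0.0008  0.0003]
```

Same state as for the first lever; repeat lift and rotate.

Request:
jog_arm([
  [-15,0,-9,0,0,0,1],
  [-30,0,-17,0,0,0,1],
  [-42,0,-40,0,0,0,1],
  [-55,0,-85,0,0,0,1],
  [-67,0,-130,0,0.13,0,1],
  [-80,0,-175,0,0.27,0,1],
  [-86,0,-200,0,0.41,0,1],
  [-86,0,-200,0,0.55,0,1],
  [-86,0,-200,0,0.69,0,1],
  [-86,0,-200,0,0.784,0,1],
])

```text
time_s: 28.95
tool_pos: [0.4706, 0.0173, 0.3633]
orientation: [-2.283, -1.581, -0.616]
force: [-0.1, -0.2, -1.7]
width: 0.015
grasp_force: 98.0
```

Request:
jog_arm([
  [0,0,0,0,0,0,1],
  [0,0,0,0,0,0,1],
  [0,0,0,0,0,0,1],
  [0,0,0,0,0,0,1],
  [0,0,0,0,0,0,1],
  [37,-1,21,0,0,0,1],
  [74,-2,42,0,0,0,1],
  [100,-3,57,0,0,0,1],
  [100,-3,57,0,0,0,1],
  [100,-3,57,0,0,0,1],
])

```text
time_s: 29.95
tool_pos: [0.5085, 0.1283, 0.3632]
orientation: [-2.282, -1.588, -0.609]
force: [-0.4, -1.3, -2.0]
width: 0.0149
grasp_force: 98.2
```

```bash
python3 - <<'E'
from plan import *
log();shift(Rj,tcp(.05));print(tcp(.05))
E
```

```text
29.95 [-0.185   0.1676  1.5625  0.5278  1.3487  0.0676] [0.5085 0.1283 0.3632] [-2.2816 -1.5876 -0.6087] [-0.3794 -1.2841 -1.9737] 0.014850703589315497 98.1704592704773
shift mm [84.9 -3.3 48.7] rot [-0.002   0.0019  0.0024]
[0.5394 0.2212 0.3633]
```

Request:
jog_arm([
  [37,-1,21,0,0,0,1],
  [70,-2,40,0,0,0,1],
  [85,-3.5,49,0,0,0.002,1],
  [85,-3.5,49,0,0,0.002,1],
  [85,-3.5,49,0,0,0.002,1],
  [85,-3.5,49,0,0,0.002,1],
  [85,-3.5,49,0,0,0.002,1],
  [85,-3.5,49,0,0,0.002,1],
  [85,-3.5,49,0,0,0.002,1],
  [85,-3.5,49,0,0,0.002,1],
])

```text
time_s: 30.95
tool_pos: [0.54, 0.2203, 0.3634]
orientation: [-2.285, -1.582, -0.61]
force: [-0.2, 0.6, -1.4]
width: 0.0148
grasp_force: 98.1
```

```bash
python3 - <<'E'
from plan import *
import cv2
from cell import optics
log();shift(Rj,tcp(.05));shift(Rj,tcp(-.03))
for k,n in (('s','side'),('c','scene')):
    i=optics.read_camera(n)['pixels'].astype(int);b=cv2.imread(f'pics/{k}6.png').astype(int);u,v=proj(k,J).astype(int)
    w=i[v-30:v+15,u-10:u+11]
    for dx in (-2,-1,0,1,2):print(k,dx,[np.abs(w-b[v-30+dy:v+15+dy,u-10+dx:u+11+dx]).mean().round(1) for dy in (-1,0,1)])
E
```

```text
30.95 [0.0155 0.2409 1.4685 0.5089 1.2663 0.2609] [0.54   0.2203 0.3634] [-2.2853 -1.5817 -0.61  ] [-0.1726  0.6058 -1.3645] 0.014782910410516537 98.14089059829712
shift mm [ 0.6 -0.9  0.4] rot [-0.0002  0.001  -0.0022]
shift mm [-39.4  -0.8  69.7] rot [-0.0002  0.001  -0.0022]
s -2 [np.float64(16.1), np.float64(13.9), np.float64(14.1)]
s -1 [np.float64(11.8), np.float64(8.4), np.float64(10.7)]
s 0 [np.float64(7.7), np.float64(1.6), np.float64(7.6)]
s 1 [np.float64(10.2), np.float64(7.7), np.float64(10.9)]
s 2 [np.float64(13.8), np.float64(13.2), np.float64(14.9)]
c -2 [np.float64(15.7), np.float64(13.8), np.float64(14.0)]
c -1 [np.float64(11.6), np.float64(8.4), np.float64(10.2)]
c 0 [np.float64(8.0), np.float64(2.0), np.float64(7.7)]
c 1 [np.float64(10.0), np.float64(7.9), np.float64(10.9)]
c 2 [np.float64(14.9), np.float64(14.0), np.float64(15.4)]
```

Matches the first time; insert in two stages.

Request:
jog_arm([
  [1,-1,0,0,0,0,1],
  [1,-1,0,0,0,0,1],
  [-6,-1,13,0,0,0,1],
  [-14,-1,26,0,0,0,1],
  [-19,-1,35,0,0,0,1],
  [-24,-1,43,0,0,0,1],
  [-29,-1,52,0,0,0,1],
  [-34,-1,61,0,0,0,1],
  [-39,-1,69,0,0,0,1],
  [-39,-1,69,0,0,0,1],
])

```text
time_s: 32.05
tool_pos: [0.5385, 0.2214, 0.2824]
orientation: [-2.285, -1.581, -0.606]
force: [0.5, -0.4, -1.2]
width: 0.0145
grasp_force: 98.2
```

```bash
python3 - <<'E'
from plan import *
log();shift(Rj,tcp(-.1))
E
```

```text
32.05 [0.0179 0.297  1.6176 0.551  1.0905 0.1522] [0.5385 0.2214 0.2824] [-2.2849 -1.5809 -0.6063] [ 0.4727 -0.3633 -1.2392] 0.014514345827813505 98.16263437271118
shift mm [-34.3   1.2  60. ] rot [-0.0027  0.0022 -0.0032]
```

Request:
jog_arm([
  [-2,0.5,4,0,0,0,1],
  [-4,0.5,8,0,0,0,1],
  [-7,0.5,12,0,0,0,1],
  [-9,0.5,16,0,0,0,1],
  [-11,0.5,20,0,0,0,1],
  [-14,0.5,24,0,0,0,1],
  [-16,0.5,28,0,0,0,1],
  [-18,0.5,32,0,0,0,1],
  [-20,0.5,35,0,0,0,1],
  [-20,0.5,35,0,0,0,1],
])

```text
time_s: 33.05
tool_pos: [0.5393, 0.2215, 0.2431]
orientation: [-2.285, -1.582, -0.608]
force: [-0.5, -0.2, -1.6]
width: 0.015
grasp_force: 98.2
```

Request:
jog_arm([
  [-2,0,3,0,0,0,1],
  [-4,0,7,0,0,0,1],
  [-6,0,10,0,0,0,1],
  [-8,0,14,0,0,0,1],
  [-10,0,17,0,0,0,1],
  [-12,0,20,0,0,0,1],
  [-14,0,24,0,0,0,1],
  [-14,0,24,0,0,0,1],
  [-14,0,24,0,0,0,1],
  [-14,0,24,0,0,0,1],
])

```text
time_s: 34.05
tool_pos: [0.5396, 0.2214, 0.2162]
orientation: [-2.285, -1.582, -0.61]
force: [-1.5, 0.3, -1.4]
width: 0.0151
grasp_force: 98.2
```

Request:
jog_arm([
  [0,0,0,0,0,0,0],
  [0,0,0,0,0,0,0],
  [0,0,0,0,0,0,0],
  [0,0,0,0,0,0,0],
  [0,0,0,0,0,0,0],
  [5,0,-9,0,0,0,0],
  [15,0,-26,0,0,0,0],
  [30,0,-52,0,0,0,0],
  [50,0,-87,0,0,0,0],
  [60,0,-110,0,0,0,0],
])

```text
time_s: 35.05
tool_pos: [0.5391, 0.2187, 0.3451]
orientation: [-2.285, -1.584, -0.615]
force: [0.7, -0.4, -0.7]
width: 0.0428
grasp_force: 0.0
```

```bash
python3 - <<'E'
from plan import *
from cell import optics
import cv2
log();snap('pics/w12.png',rec=False)
for k,n in (('s','side'),('c','scene')):
    i=optics.read_camera(n)['pixels'];u,v=proj(k,J).astype(int);cv2.imwrite(f'pics/{k}12.png',i)
    for f in (f'pics/{n}0.png',f'pics/{k}7.png'):
        d=np.abs(i.astype(int)-cv2.imread(f))[v-24:v+60,u-20:u+21].max(2);print(k,f,[d[a:a+12,10:31].max() for a in range(0,36,6)],(d>45).sum(),(d>25).sum())
E
```

```text
35.05 [0.0122 0.2471 1.5106 0.5182 1.2224 0.2306] [0.5391 0.2187 0.3451] [-2.2851 -1.5836 -0.6151] [ 0.6863 -0.4127 -0.7057] 0.04278164038231371 0.0
s pics/side0.png [np.int64(36), np.int64(35), np.int64(35), np.int64(35), np.int64(43), np.int64(43)] 4 956
s pics/s7.png [np.int64(16), np.int64(16), np.int64(14), np.int64(14), np.int64(7), np.int64(4)] 0 0
c pics/scene0.png [np.int64(34), np.int64(34), np.int64(33), np.int64(30), np.int64(55), np.int64(56)] 135 882
c pics/c7.png [np.int64(19), np.int64(19), np.int64(8), np.int64(9), np.int64(9), np.int64(8)] 0 0
```

Request:
jog_arm([
  [0,0,-20,0,0,0,0],
  [0,0,-50,0,0,0,0],
  [0,0,-80,0,0,0,0],
  [0,0,-80,0,0,0,0],
  [0,0,-80,0,0,0,0],
  [0,0,-80,0,0,0,0],
  [0,0,-80,0,0,0,0],
  [0,0,-80,0,0,0,0],
  [0,0,-80,0,0,0,0],
  [0,0,-80,0,0,0,0],
])

```text
time_s: 36.2
tool_pos: [0.5247, 0.1813, 0.4103]
orientation: [-2.285, -1.582, -0.609]
force: [-0.6, 0.5, -0.6]
width: 0.0428
grasp_force: 0.0
```

```bash
python3 - <<'E'
from plan import *
from cell import optics,job
import cv2
ok=True
for k,n in (('s','side'),('c','scene')):
    i=optics.read_camera(n)['pixels'];u,v=proj(k,J).astype(int)
    d=np.abs(i.astype(int)-cv2.imread(f'pics/{n}0.png'))[v-16:v+6,u-8:u+9].max(2);print(d.max(),(d>40).sum());ok&=(d>45).sum()<4
if ok: print(job.job_done())
E
```

```text
35 0
36 0
the job is handed in; nothing more can be done
None
```

Both tyre levers were laid on the rest, re-gripped by the handle end, lowered about 100 mm through the neck and released; the job was handed in at about 36 s. Before-and-after camera comparison shows nothing sticking out of the mouth and the can's mouth unmoved. I did not look inside the can or check the other bench items again.

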